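# Extend the bench light until it locks and turn it over the vials

## Robot

A 6-joint arm with a two-finger parallel gripper is mounted at the origin on a cart in front of the work surface, level with it; the furniture and walls round the work are solid. World frame = base frame: x ahead of the robot, y to its left, z up, the work surface at z = 0. Lengths are in m, angles in rad, forces in N, time in s.
With the tool pointing down it reaches from about 0.325 to 0.775 m from the base axis. Payload 5.5 kg.
Tool frame: the origin (TCP) lies between the finger pads; the fingertips stand 8 mm ahead of it and the grasp point (between the pads) lies 11 mm behind it (tcp_to_tips is the distance from the TCP to the fingertips, in m); z points along the fingers, y is the line along which they close (so a half turn about z gives the same grasp; the last joint's range is limited). The gripper opens to 88 mm and grips with 3 to 60 N. Pads are 20 mm wide; open, the fingers measure 115 mm over their backs; the gripper's body (75 mm by 178 mm) begins 61 mm behind the grasp point.
Start: joints at [-0.057, 0.091, 1.231, -0, 1.82, -0.057], TCP at [0.6, -0, 0.231] pointing down, gripper open.
Joint ranges: [-2.87, 2.87], [-0.86, 2.18], [0.17, 2.46], [-1.51, 4.65], [0.06, 2.69], [-2.65, 2.65]. Speed limits (rad/s): [2.57, 2.57, 3.01, 3.14, 3.14, 3.14].

## Interface

Orientations are given as a unit quaternion [w, x, y, z].
In Python, from bench import * gives the robot as it stands. Calls block until the motion is done:
- move_to(position, orientation): joint-space move of the TCP to a pose.
- move_l(position, speed=0.15, orientation=None): straight line of the TCP; orientation=None keeps the orientation; speed is the mean speed in m/s.
- movej(angles): joint-space move.
- gripper_open() and close(): open the fingers fully, or close them until they stop; the grip force is fixed at half the most.
- hold(seconds).
- inverse_kinematics(position, orientation): joint angles nearest the present ones, or None.
- state(): the state.
- get_image(name): name is "scene" or "side" or "wrist"; returns a dict with "frame" (420x560x3 uint8, blue, green, red), "depth" (420x560 float32, m along the optical axis (not along the pixel's ray), 0 where there is no reading), "camera_matrix" (3x3 intrinsics, pixels), "k1" (the pictures are not rectified: a ray, as slopes to the right and down, at radius r is drawn at 1 + k1 r^2 times it, then the intrinsics apply), "view" (4x4, takes a point from world to camera coordinates). Camera axes: x right, y up, looking along -z (the intrinsics and any distortion apply to the point x, -y, -z); pixel columns grow to the right and rows downward; lengths in m; the calibration is good to about 2 mm. A picture is of the moment at which its call begins.
A pose or a line that the arm cannot do raises IKError and nothing moves.
- job_done(): hands the job in; it is judged then, once.
The state is a dict: "time": time; "joint_pos": joint angles; "dq": joint speeds; "joint_torque": joint torques, N m; "ee_pos": TCP position; "ee_rot": TCP orientation; "ft_force": force on the tool from outside, world axes, zero at the start; "moment": the same for the moment, N m; "finger_gap": finger opening in m; "finger_force": force on a finger pad.
Only numpy, scipy, OpenCV 4.12 (cv2) and the standard library are available. Lean on these libraries where they do the work, as an engineer would, in place of code of your own. Each camera call takes 0.05 s, during which the arm holds its last target. There are 200 camera calls.

## Task

Set up the bench light for looking at the vials: pull its slanted mast out by the light bar until the red lock button clicks out of the hole in the tube, and swing the light so that the middle of the light bar stands straight above the middle of the vial block. Leave the vial block, the round tin and the beaker where they are, and let go of the light.

Things in the scene. Friction and masses are not known exactly. Their poses are not given: they have to be found in the camera images.
- lamp_pivot (a point): Foot of the bench light: dark round steel disc, 110 mm across and 26 mm high, fixed to the bench. The point is the middle of its underside; the upright swivel axis passes through it. The axis of tube and mast crosses the swivel axis 50 mm above this point and leans 35 degrees from vertical, roughly to the left as the robot sees it (+y).
- lamp_swivel (a joint): Angle (rad) of tube and mast about the foot's upright axis, positive counter-clockwise from above, -1.1 to 1.1; stiff (0.2 N m friction), stays where left. The slanted tube is 22 mm thick (26 mm at its black top collar) and reaches 124 mm up the slope from where it crosses the swivel axis.
- lamp_mast (a joint): How far (m) the mast is drawn out of the tube along the slope: 0 fully in, end stop at 0.0815. It slides with about 4 N of friction and stays where it is left; the lock button comes out at about 0.077 to 0.0815, after which the mast can no longer slide in.
- lamp_button (a joint): Travel (m) of the red spring lock button, 8 mm in diameter, on the upper side of the mast: 0 pressed in (hidden inside the tube), 0.0055 clicked out through the hole near the tube's top end. It comes out by itself when it reaches the hole.
- light_bar (a point): Centre of the aluminium light bar (black ends) atop the mast: 110 mm wide (level), 36 mm high along the slope, 16 mm thick. 90 mm from the swivel axis and 180 mm above the bench with the mast fully in; 137 and 246 mm fully out. z: up the slope along the mast (pull this way); y: along the bar; x: through the thickness. Grip it across the thickness, from its top edge, fingers along the slope.
- block_center (a point): Vial block: white block with two rows of small vials, 48 x 112 mm, 38 mm high over the vial caps, loose. The point is its centre, 19 mm above the bench; x across (48 mm), y along (112 mm), z up.
- tin_center (a point): Round grey tin, 49 mm across, 20 mm high, loose bystander. The point is its centre.
- beaker_center (a point): Clear beaker, 46 mm across, 60 mm high, loose bystander. The point is its centre, half-way up.

How it is judged:
At the end, for the whole second after the job is handed in: The mast is drawn out at least 75 mm with the lock button at least 4 mm out, the centre of the light bar is within 30 mm (seen from above) of the centre of the vial block, and the vial block, tin and beaker are within 20 mm of where they stood (value of joint lamp_mast above 0.075 m and value of joint lamp_button above 0.004 m and horizontal distance between light_bar and block_center below 0.03 m and distance of each of block_center, tin_center, beaker_center from where it was at the start of the episode below 0.02 m); the robot touches nothing.
It fails at once if the vial block is shoved or tipped (distance of block_center from where it was at the start of the episode above 0.02 m or angle between block_center's own z axis and vertical above 0.3 rad).
It fails at once if the tin is shoved or tipped (distance of tin_center from where it was at the start of the episode above 0.02 m or angle between tin_center's own z axis and vertical above 0.3 rad).
It fails at once if the beaker is shoved or tipped (distance of beaker_center from where it was at the start of the episode above 0.02 m or angle between beaker_center's own z axis and vertical above 0.3 rad).
It also fails if it takes over 32 s, if anything falls off the work surface, if the arm or the gripper's body presses on something with over 40 N, if the wrist force passes 120 N, or if a joint passes its speed limit or range.

## Working session

There is one attempt and no reset: what is moved stays moved. The work goes in short steps, each a Python script; the robot and the scene stay as the last script left them, time stands still between calls to the robot, and variables do not carry over. Pictures are saved under pics/ and viewed, at most 10 in all, crops included, and the job is handed in when it is done.

```bash
ls; mkdir -p pics; cat > h.py <<'E'
from bench import *
import numpy as np, cv2
def cloud(im):
    K=im["camera_matrix"];h,w=im["depth"].shape
    u,v=np.meshgrid(np.arange(w),np.arange(h))
    p=np.stack([(u-K[0,2])/K[0,0],(v-K[1,2])/K[1,1]],-1)
    q=p.copy()
    for _ in range(8): q=p/(1+im["k1"]*(q**2).sum(-1,keepdims=True))
    d=im["depth"][...,None]
    c=np.concatenate([q[...,:1]*d,-q[...,1:]*d,-d],-1)
    V=np.array(im["view"]);P=(c-V[:3,3])@V[:3,:3]
    P[im["depth"]==0]=np.nan
    return P
E
python3 - <<'E'
from h import *
import pickle
for n in ("scene","side"):
    im=get_image(n); cv2.imwrite(f"pics/{n}0.png",im["frame"]); pickle.dump(im,open(n+".pkl","wb"))
    print(n,(im["depth"]==0).mean(), np.linalg.inv(im["view"])[:3,3])
print(state()["time"])
E
```

```text
pics
scene 0.00407312925170068 [ 0.0462426  -0.40308048  0.77758835]
side 0.003864795918367347 [ 1.05051103 -0.26493302  1.02325709]
0.1
```

View pics/scene0.png

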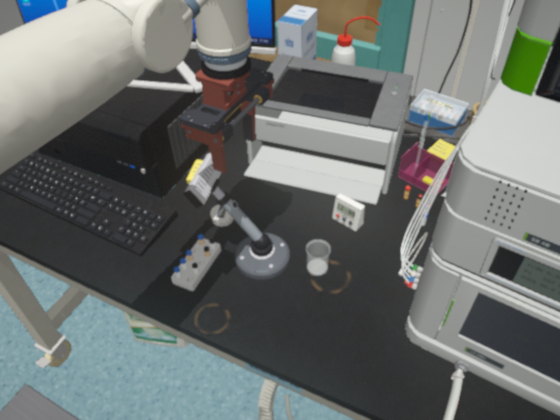

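View pics/side0.png

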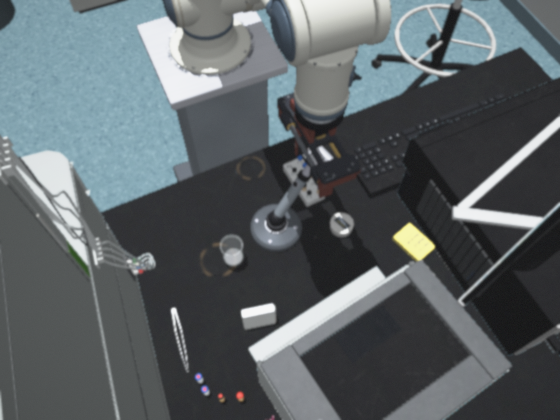

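The scene view shows the foot at (262,255), vial block (197,262), tin (222,214), beaker (318,257) and light bar (203,180). In the side view the foot is at (276,226), the tin at (342,224), and the gripper hides the bar. Next I'll measure positions from depth.

```bash
python3 - <<'E'
from h import *
import pickle
S=pickle.load(open("scene.pkl","rb"));D=pickle.load(open("side.pkl","rb"))
for n,im,pts in (("scene",S,[(245,262),(262,270),(197,262),(222,216),(318,262),(203,180),(195,172),(210,170),(240,218)]),("side",D,[(276,235),(342,224),(300,175),(232,250),(330,155),(290,200)])):
    P=cloud(im)
    for u,v in pts: print(n,u,v,P[v,u].round(3))
    m=(P[...,2]>0.018)&(P[...,2]<0.032)&(P[...,0]>.3)&(P[...,0]<.9)&(abs(P[...,1])<.35)
    f=im["frame"].copy(); f[m]=(0,0,255); m2=(P[...,2]>.032)&(P[...,2]<.05);f[m2]=(0,255,0)
    m3=(P[...,2]>.14)&(P[...,2]<.22);f[m3]=(255,0,0)
    x=150 if n=="scene" else 180; y=130 if n=="scene" else 110
    crop=cv2.resize(np.hstack([im["frame"][y:y+190,x:x+190],f[y:y+190,x:x+190]]),None,fx=2,fy=2,interpolation=cv2.INTER_CUBIC)
    cv2.imwrite(f"pics/{n}1.png",crop)
E
```

```text
scene 245 262 [ 0.53  -0.044  0.016]
scene 262 270 [ 0.527 -0.084  0.018]
scene 197 262 [0.486 0.038 0.017]
scene 222 216 [0.612 0.062 0.017]
scene 318 262 [ 0.575 -0.178  0.044]
scene 203 180 [0.533 0.028 0.198]
scene 195 172 [0.709 0.203 0.007]
scene 210 170 [0.564 0.034 0.195]
scene 240 218 [ 0.551 -0.029  0.113]
side 276 235 [ 0.596 -0.068  0.018]
side 342 224 [0.629 0.07  0.021]
side 300 175 [ 0.557 -0.     0.153]
side 232 250 [ 0.584 -0.163  0.002]
side 330 155 [0.567 0.055 0.201]
side 290 200 [ 0.573 -0.027  0.101]
```

View pics/scene1.png

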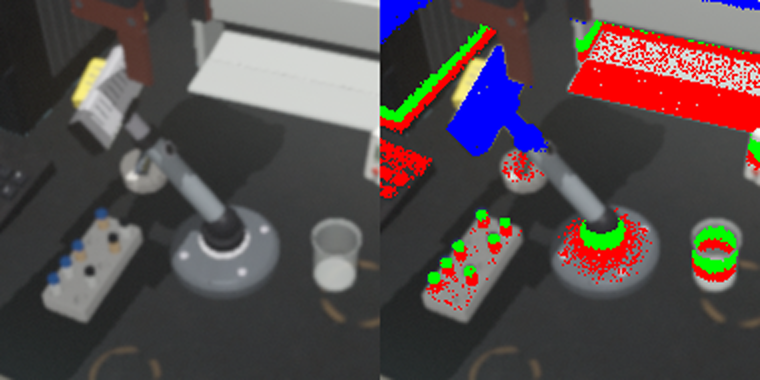

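View pics/side1.png

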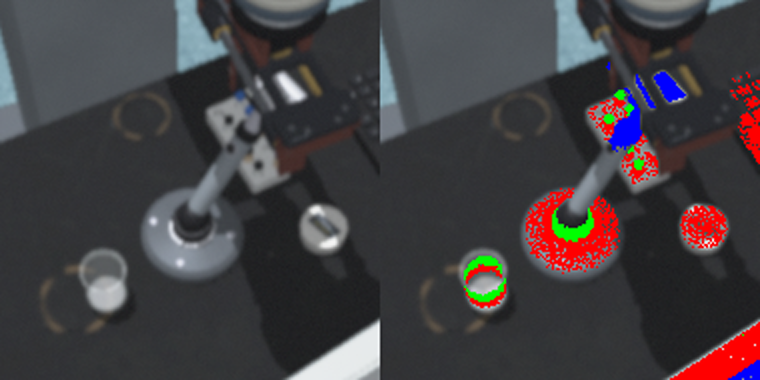

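The crops show all objects clear in depth: block at crop (90,260), foot at (225,250), tin at (143,170) and beaker at (335,255). In the scene view the bar is partly visible at (100,105). Next are outline fits.

```bash
cat >> h.py <<'E'
def near(P,c,r,z0,z1):
    Q=P[np.isfinite(P).all(-1)]
    return Q[(np.hypot(Q[:,0]-c[0],Q[:,1]-c[1])<r)&(Q[:,2]>z0)&(Q[:,2]<z1)]
E
python3 - <<'E'
from h import *
import pickle
for n in ("scene","side"):
    P=cloud(pickle.load(open(n+".pkl","rb")))
    for nm,c,r,z0,z1 in (("foot",(.575,-.065),.075,.008,.03),("collar",(.575,-.065),.04,.03,.045),("tin",(.62,.065),.045,.010,.03),("beaker",(.585,-.18),.05,.015,.07)):
        Q=near(P,c,r,z0,z1)
        print(n,nm,len(Q),[np.round(x,3) for x in cv2.minEnclosingCircle(Q[:,:2].astype(np.float32))], np.median(Q,0).round(3))
    Q=near(P,(.49,.03),.085,.012,.045); Q=Q[Q[:,1]>-.03]
    print(n,"block",len(Q),cv2.minAreaRect((Q[:,:2]*1000).astype(np.float32)))
    for lo in (.06,.08,.10,.12,.14):
        Q=near(P,(.56,-.02),.09,lo,lo+.02); print(lo,len(Q),np.median(Q,0).round(3))
    Q=near(P,(.54,.03),.09,.155,.215)
    print("bar",len(Q),Q.min(0).round(3),Q.max(0).round(3),Q.mean(0).round(3))
    U,s,V=np.linalg.svd(Q-Q.mean(0),full_matrices=False);print(s/np.sqrt(len(Q)),V.round(3))
E
```

```text
scene foot 1417 [array([ 0.567, -0.062]), np.float64(0.055)] [ 0.55  -0.074  0.017]
scene collar 192 [array([ 0.566, -0.06 ]), np.float64(0.022)] [ 0.555 -0.068  0.038]
scene tin 266 [array([0.621, 0.069]), np.float64(0.027)] [0.613 0.069 0.017]
scene beaker 622 [array([ 0.594, -0.167]), np.float64(0.025)] [ 0.594 -0.167  0.039]
scene block 1250 ((497.47076416015625, 17.84673309326172), (127.06038665771484, 100.77839660644531), 4.5783514976501465)
0.06 157 [ 0.561 -0.054  0.068]
0.08 129 [ 0.556 -0.039  0.091]
0.1 127 [ 0.554 -0.025  0.11 ]
0.12 137 [ 0.551 -0.013  0.131]
0.14 175 [0.548 0.001 0.151]
bar 1122 [ 0.489 -0.004  0.155] [0.595 0.061 0.208] [0.534 0.026 0.19 ]
[0.02772467 0.01591408 0.00376495] [[-0.983 -0.186  0.002]
 [-0.114  0.615  0.781]
 [ 0.146 -0.767  0.625]]
side foot 1429 [array([ 0.573, -0.057]), np.float64(0.056)] [ 0.588 -0.068  0.019]
side collar 153 [array([ 0.575, -0.06 ]), np.float64(0.023)] [ 0.585 -0.064  0.041]
side tin 426 [array([0.625, 0.07 ]), np.float64(0.027)] [0.627 0.07  0.019]
side beaker 444 [array([ 0.598, -0.166]), np.float64(0.025)] [ 0.593 -0.166  0.042]
side block 616 ((502.612548828125, 32.4556999206543), (71.08145904541016, 142.95655822753906), 70.13859558105469)
0.06 146 [ 0.576 -0.056  0.067]
0.08 107 [ 0.573 -0.039  0.09 ]
0.1 115 [ 0.57  -0.026  0.11 ]
0.12 112 [ 0.567 -0.013  0.13 ]
0.14 163 [0.562 0.002 0.151]
bar 281 [ 0.5   -0.003  0.155] [0.577 0.056 0.21 ] [0.556 0.028 0.187]
[0.02487935 0.01200385 0.00354146] [[ 0.13   0.652  0.747]
 [-0.974 -0.058  0.221]
 [-0.188  0.756 -0.627]]
```

```bash
cat >> h.py <<'E'
from scipy.spatial.transform import Rotation as R
PIV=np.array([.570,-.060])
S35,C35=np.sin(np.radians(35)),np.cos(np.radians(35))
def pose(az,mast,off,flip=1):
    """TCP pose with grasp point `off` m up the slope from the bar centre"""
    a=np.array([np.cos(az),np.sin(az),0]);u=S35*a+[0,0,C35]
    c=np.array([*PIV,0])+(.090+mast*S35)*a+[0,0,.180+mast*C35]
    z=-u;y=flip*(C35*a-[0,0,S35]);x=np.cross(y,z)
    q=R.from_matrix(np.c_[x,y,z]).as_quat()
    return c+u*(off-.011),[q[3],*q[:3]]
E
python3 - <<'E'
from h import *
import pickle
for n in ("scene","side"):
    P=cloud(pickle.load(open(n+".pkl","rb")))
    Q=near(P,(.49,.03),.095,.012,.045); Q=Q[np.hypot(*(Q[:,:2]-PIV).T)>.063]
    Q=Q[np.hypot(Q[:,0]-.623,Q[:,1]-.07)>.04]
    r=cv2.minAreaRect((Q[:,:2]*1000).astype(np.float32)); print(n,"block",len(Q),r)
    d=np.array(r[0])/1000-PIV; print(np.hypot(*d),np.degrees(np.arctan2(d[1],d[0])))
s=state();print(R.from_quat(np.roll(s["ee_rot"],-1)).as_matrix().round(2), s["ft_force"])
for fl in (1,-1):
    for az,m,off in ((102,0,.1),(102,0,.004),(102,.082,.004),(130,.082,.004),(130,.082,.1)):
        q=inverse_kinematics(*pose(np.radians(az),m,off,fl)); print(fl,az,m,off,pose(np.radians(az),m,off,fl)[0].round(3),None if q is None else np.round(q,2))
E
```

```text
scene block 1167 ((488.5417785644531, 42.48223876953125), (112.58016967773438, 51.44465637207031), 3.396651029586792)
0.13091237948589046 128.47950629135963
side block 579 ((492.5715026855469, 42.80348205566406), (115.22727966308594, 48.89814758300781), 2.863962173461914)
0.12870014809293542 126.98596210995547
[[ 0.  1. -0.]
 [ 1. -0.  0.]
 [ 0. -0. -1.]] [-0.67516636  0.65325735 -0.38430785]
1 102 0 0.1 [0.541 0.078 0.253] [ 0.43  0.    1.39 -0.62  1.84 -1.49]
1 102 0 0.004 [0.552 0.024 0.174] [ 0.34 -0.02  1.55 -0.61  1.68 -1.49]
1 102 0.082 0.004 [0.542 0.07  0.241] [ 0.42 -0.01  1.42 -0.62  1.82 -1.49]
1 130 0.082 0.004 [0.484 0.042 0.241] [ 0.41 -0.45  1.8  -0.58  1.59 -1.93]
1 130 0.082 0.1 [0.449 0.084 0.32 ] [ 0.54 -0.44  1.65 -0.62  1.78 -1.91]
-1 102 0 0.1 [0.541 0.078 0.253] [ 0.43  0.    1.39 -0.62  1.84  1.65]
-1 102 0 0.004 [0.552 0.024 0.174] [ 0.34 -0.02  1.55 -0.61  1.68  1.65]
-1 102 0.082 0.004 [0.542 0.07  0.241] [ 0.42 -0.01  1.42 -0.62  1.82  1.65]
-1 130 0.082 0.004 [0.484 0.042 0.241] [ 0.41 -0.45  1.8  -0.58  1.59  1.21]
-1 130 0.082 0.1 [0.449 0.084 0.32 ] [ 0.54 -0.44  1.65 -0.62  1.78  1.24]
```

Block centre is about (0.490, 0.0425), pivot (0.570, −0.060). I'll go to the pre-grasp and measure the bar again.

```bash
python3 - <<'E'
from h import *
az=np.radians(102)
move_l([.6,0,.30],.2)
move_to(*pose(az,0,.115))
hold(.2)
for n in ("scene","side","wrist"):
    im=get_image(n); P=cloud(im); cv2.imwrite(f"pics/{n}2.png",im["frame"])
    Q=near(P,(.551,.028),.065,.155,.215)
    print(n,len(Q))
    if len(Q)<50: continue
    print(Q.min(0).round(3),Q.max(0).round(3),np.median(Q,0).round(3))
    U,s,V=np.linalg.svd(Q-Q.mean(0),full_matrices=False);print(V.round(3))
    # coords in the expected bar frame
    p,_=pose(az,0,.011); a=np.array([np.cos(az),np.sin(az),0]);u=S35*a+[0,0,C35];w=C35*a-[0,0,S35];b=np.cross(w,u)
    L=(Q-p)@np.c_[w,b,u]; L=L[abs(L[:,0])<.03]
    print(np.percentile(L,[1,5,25,50,75,95,99],0).round(4).tolist())
s=state();print(s["time"],s["ee_pos"],s["ft_force"])
E
python3 -c "
import cv2,numpy as np
a=cv2.imread('pics/side2.png')[90:300,180:460];b=cv2.imread('pics/scene2.png')[120:330,120:400]
cv2.imwrite('pics/c2.png',cv2.resize(np.hstack([a,b]),(800,300)))"
```

```text
scene 1290
[ 0.489 -0.003  0.155] [0.604 0.061 0.208] [0.543 0.028 0.192]
[[-0.981 -0.195 -0.01 ]
 [-0.129  0.608  0.783]
 [ 0.147 -0.77   0.621]]
[[-0.0095, -0.0593, -0.0317], [-0.0078, -0.0582, -0.0199], [-0.0063, -0.0384, -0.0005], [-0.0053, -0.0093, 0.0113], [-0.0036, 0.0153, 0.0227], [0.0046, 0.0449, 0.0287], [0.0076, 0.0513, 0.0294]]
side 1283
[ 0.494 -0.002  0.155] [0.608 0.063 0.212] [0.557 0.032 0.194]
[[ 0.973  0.232 -0.004]
 [-0.143  0.617  0.774]
 [ 0.182 -0.752  0.633]]
[[-0.0102, -0.0528, -0.0338], [-0.0085, -0.048, -0.0203], [-0.0066, -0.0204, 0.002], [-0.0052, 0.0043, 0.0139], [-0.0035, 0.0306, 0.0259], [0.0042, 0.0555, 0.031], [0.0075, 0.0572, 0.0319]]
wrist 2804
[ 0.492 -0.004  0.158] [0.603 0.062 0.21 ] [0.543 0.042 0.205]
[[ 0.973  0.23   0.01 ]
 [ 0.168 -0.681 -0.712]
 [ 0.157 -0.695  0.702]]
[[-0.0113, -0.0561, -0.005], [-0.0088, -0.0533, 0.0208], [-0.0054, -0.0323, 0.0291], [-0.0014, -0.0058, 0.0298], [0.0028, 0.0214, 0.0304], [0.0063, 0.0481, 0.0311], [0.0086, 0.0535, 0.0316]]
2.2417 [0.53903075 0.08598082 0.26530072] [-0.54443393 -0.02889874 -0.6876888 ]
```

View pics/c2.png

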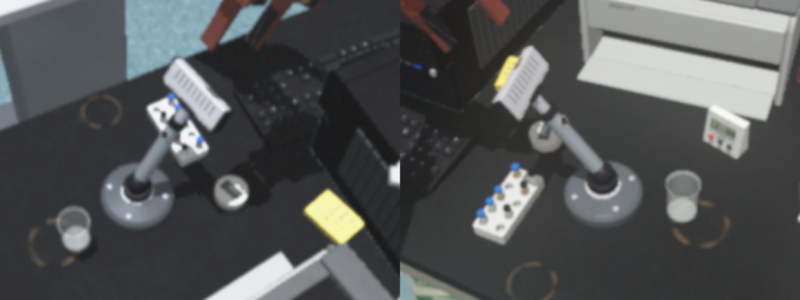

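View pics/wrist2.png

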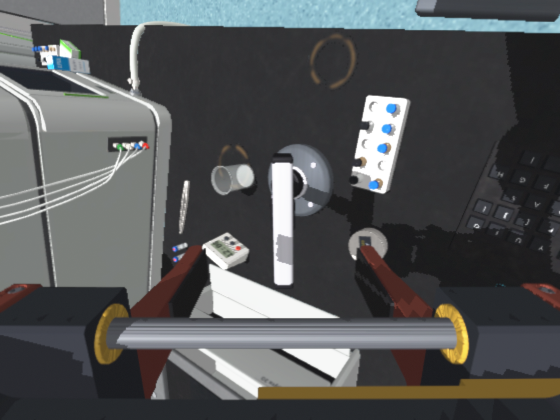

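The views show the bar free of the gripper, and the wrist view shows it running (283,155)–(283,285) between the fingers. Its top edge sits about 12 mm further up than "fully in", so the mast is already about 12 mm out, at azimuth about 103°. Now I'll grip and pull.

```bash
python3 - <<'E'
from h import *
az=np.radians(103)
p,q=pose(az,.012,.005); move_l(p,.12,q); hold(.1)
s=state();print(s["ee_pos"],s["ft_force"].round(1) if hasattr(s["ft_force"],'round') else s["ft_force"])
close(); s=state();print("gap",s["finger_gap"],s["finger_force"],s["ft_force"])
for m in (.04,.06,.074,.079,.082,.0835):
    move_l(pose(az,m,.005)[0],.06); s=state(); print(m,s["finger_gap"],np.round(s["ft_force"],1),round(s["time"],2))
hold(.2)
for n in ("scene","side"):
    im=get_image(n);cv2.imwrite(f"pics/{n}3.png",im["frame"])
a=cv2.imread('pics/side3.png')[90:240,200:350];b=cv2.imread('pics/scene3.png')[130:280,150:300]
cv2.imwrite('pics/c3.png',cv2.resize(np.hstack([a,b]),(800,400),interpolation=cv2.INTER_CUBIC))
E
```

```text
[0.54936494 0.03152499 0.18593293] [-0.3  0.3 -0.3]
gap 0.015443496198877233 30.001246333122253 [-0.68338832  3.79476897 -1.64585951]
0.04 0.015630337595108734 [-3.6  6.6 -2.8] 5.03
0.06 0.016091867758625897 [-3.6  9.  -4.1] 5.51
0.074 0.015749663305315235 [-4.3  9.  -4.3] 5.89
0.079 0.01586190872756568 [-3.7  8.2 -4.7] 6.14
0.082 0.016121923292668174 [ -0.9  -0.4 -14.7] 6.39
0.0835 0.015995048815747627 [  2.1  -5.7 -21. ] 6.64
```

View pics/c3.png

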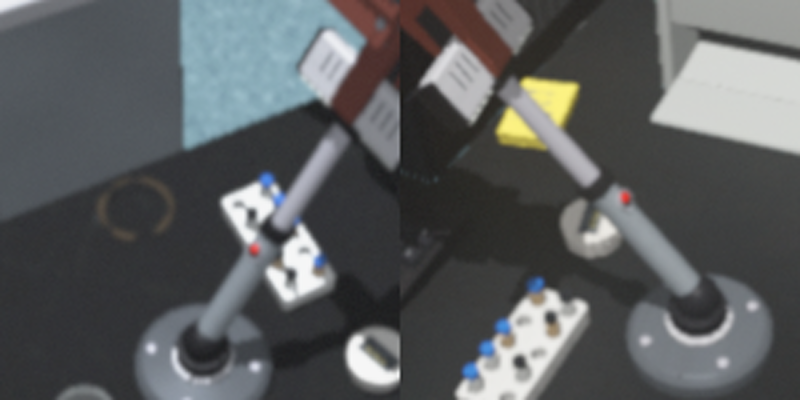

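The red button is out in both views, at crop (254,250) and (626,198), and the end stop was felt. Now I'll swing to azimuth 128°.

```bash
python3 - <<'E'
from h import *
for d in (103,107,111,115,119,123,126,128):
    p,q=pose(np.radians(d),.0812,.005); move_l(p,.06,q); s=state(); print(d,np.round(s["ft_force"],1),np.round(s["moment"],1),round(s["time"],2))
gripper_open(); hold(.2)
p,q=pose(np.radians(128),.0812,.13); move_l(p,.15,q); hold(.2)
B=[]
for n in ("scene","side"):
    im=get_image(n);P=cloud(im);cv2.imwrite(f"pics/{n}4.png",im["frame"])
    Q=near(P,(.487,.046),.07,.215,.285)
    print(n,len(Q),cv2.minAreaRect((Q[:,:2]*1000).astype(np.float32)) if len(Q) else "", Q.min(0),Q.max(0))
    Q=near(P,(.49,.0425),.08,.012,.045);Q=Q[np.hypot(*(Q[:,:2]-PIV).T)>.063]
    print("block",len(Q),cv2.minAreaRect((Q[:,:2]*1000).astype(np.float32)))
s=state();print(s["time"],s["ee_pos"],s["ft_force"],s["finger_gap"])
a=cv2.imread('pics/side4.png')[60:310,150:420];b=cv2.imread('pics/scene4.png')[80:330,100:370]
cv2.imwrite('pics/c4.png',cv2.resize(np.hstack([a,b]),(800,370),interpolation=cv2.INTER_CUBIC))
E
```

```text
103 [ -0.9   2.5 -14.4] [ 2.1  0.4 -0.2] 7.19
107 [ -1.8   2.4 -14.6] [2.1 0.6 0. ] 7.5
111 [ -1.7   2.6 -15.1] [2.2 0.8 0. ] 7.81
115 [ -2.1   2.4 -14.2] [ 2.1  0.9 -0. ] 8.12
119 [ -2.    2.2 -14.6] [2.2 1.1 0. ] 8.43
123 [ -1.9   2.9 -16.3] [2.  1.2 0.1] 8.73
126 [ -1.8   1.  -16.4] [1.9 1.3 0.1] 9.0
128 [ -1.7   0.8 -15.9] [1.8 1.4 0. ] 9.25
scene 1253 ((487.8601989746094, 42.50679397583008), (114.95059967041016, 44.83041763305664), 37.0507698059082) [0.430999   0.00153057 0.21504181] [0.53652125 0.09227801 0.26435352]
block 1151 ((487.9241027832031, 42.3939208984375), (112.39392852783203, 49.83867263793945), 3.514153242111206)
side 1404 ((493.530517578125, 43.062435150146484), (112.30953979492188, 49.79234313964844), 37.28233337402344) [0.43974342 0.00525596 0.21501707] [0.5413393  0.09617236 0.26717546]
block 735 ((492.55706787109375, 44.47126007080078), (114.45912170410156, 49.19192886352539), 4.28833532333374)
11.9083 [0.44391412 0.10107916 0.34349103] [ 0.31561684 -0.0176787  -0.27861047] 0.08778753723054981
```

View pics/c4.png

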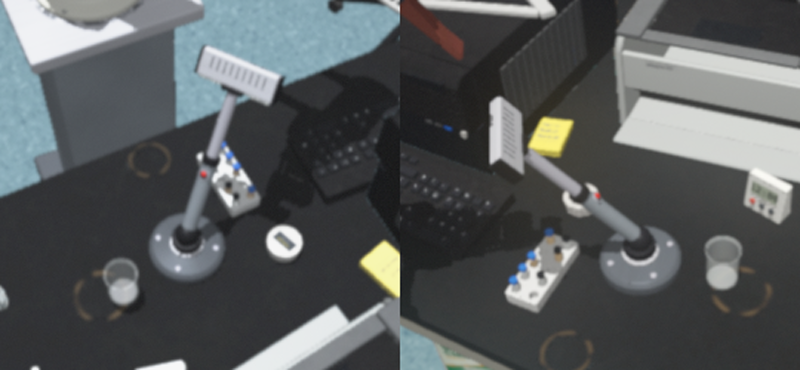

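The mast is out with the red button visible, at crop (204,174) and (598,196). The bar measures about (0.49, 0.043), right over the block, and the gripper is clear.

```bash
python3 -c "
from bench import *
print(job_done())"
```

```text
the job is handed in; nothing more can be done
None
```

I handed the job in: the mast is locked out with the red button showing, the light bar measured within about 10 mm of straight above the vial block, and the light is let go. The block measured unmoved, the tin and beaker looked undisturbed, and no verdict came back.

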